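Load the three-thread carrier and hold it up by its swinging handle

ROBOT

A 7-joint arm with a two-finger parallel gripper is mounted at the origin on a cart in front of the work surface, level with it; the furniture and walls round the work are solid. World frame = base frame: x ahead of the robot, y to its left, z up, the work surface at z = 0. Lengths are in m, angles in rad, forces in N, time in s.
With the tool pointing down it reaches from about 0.425 to 0.925 m from the base axis. Payload 6.8 kg.
Tool frame: the origin (TCP) lies on the mounting face of the last link; the fingertips stand 173 mm ahead of it and the grasp point (between the pads) lies 155 mm ahead of it (grip_point_offset is the distance from the TCP to the grasp point, in m); x points along the fingers, z is the direction in which the jaws open and shut, and the axes are right-handed (so a half turn about x gives the same grasp; the last joint's range is limited). The gripper opens to 85 mm and grips with 20 to 120 N. Pads are 22 mm wide; open, the fingers measure 114 mm over their backs; the gripper's body (76 mm by 85 mm) begins 54 mm behind the grasp point. The pads swing forward as they close: fully open they stand 13 mm farther back than shut.
Start: joints at [-0.108, 0.477, 0.022, 1.555, -0.011, 1.109, -0.083], TCP at [0.675, 0, 0.405] pointing down, gripper open.
Joint ranges: [-2.96, 2.96], [-0.34, 2.1], [-1.41, 1.46], [0.24, 2.44], [-1.37, 4.51], [0.17, 1.92], [-2.96, 2.96]. Speed limits (rad/s): [2.39, 2.39, 3.14, 3.14, 3.14, 3.14, 3.14].

INTERFACE

Orientations are given as a rotation vector (axis times angle).
In Python, from bench import * gives the robot as it stands. The module is installed in compiled form; this text tells all that it offers.
- The arm moves only by the tool servo_tool, never from a script. Its argument "motion" is a list of rows, each a list of 5 numbers: the shift along the tool's x, y, z in m, then the turn about the tool's x in degrees, then the gripper command: -1 is fully open, 1 is shut, values between are in proportion. In form: [[dx, dy, dz, turn, fingers], ...]. A call has 1 to 8 rows; each row is the pose to reach, as a shift and turn from the pose measured when the call began, along the tool's axes at that moment; what a row does not reach only later rows make up. A row lasts 1/10 s, in which the tool goes at most 50 mm and 8.59 degrees, less where a joint would pass 70% of its speed; a pose out of reach is approached as far as the arm can. A call with a gripper value outside its range is refused whole. The fingers move at their own pace and stop on an object; "force" is the grip in N (left out, the last holds). Time passes only in rows, so rows that repeat a pose let the fingers close. It gives the time, the measured TCP pose, the force and the opening at its end, in the units of the state.
- get_obs(): the state, without advancing time (a new reading comes with each control period).
- grab_frame(name): name is "scene" or "side" or "wrist"; returns the picture (480x640x3 uint8, red, green, blue); there is no depth.
- camera_params(name): a dict with "mtx" (3x3 intrinsics, pixels), "world_to_cam" (4x4, takes a point from world to camera coordinates); the wrist camera has in their place "T_tool_cam" (4x4, takes a point from camera to tool coordinates, whose origin is the TCP and whose axes are the tool frame's). Camera axes: x right, y down, z forward; pixel columns grow to the right and rows downward; lengths in m; the calibration is good to about 2 mm. A picture is of the moment at which its call begins: read the wrist's pose just before it. camera_params takes no time and is no camera call.
- hand_in(): hands the job in, once; it reports no verdict.
The state is a dict: "clock": time; "joints": joint angles; "qvel": joint speeds; "tau": joint torques, N m; "tcp_pos": TCP position; "orientation": TCP orientation; "contact_force": force on the tool from outside, world axes, zero at the start; "moment": the same for the moment, N m; "grip_width": finger opening in m.
Only numpy, scipy, OpenCV 4.12 (cv2) and the standard library are available. Lean on these libraries where they do the work, as an engineer would, in place of code of your own. Each camera call takes 0.05 s, during which the arm holds its last target. There are 200 camera calls.

TASK

The overlock machine takes three threads: stand one thread spool (any colour) fully down in each of the three round wells of the wooden carrier and leave the fourth spool standing upright on the worktop. Then swing the carrier's folded wire handle up while the carrier still stands on the worktop, lift the carrier by the handle's wooden grip until its underside is about 12 cm above the worktop, and finish while still holding it there, hanging level and steady: do not put it down or let go. Do not tip the carrier on the way, and do not shove the other things about.

Things in the scene. Friction and masses are not known exactly. Their poses are not given: they have to be found in the camera images.
- carrier: Loose light-wood carrier, 0.3 kg. Origin: centre of underside; z up, y along the row of 3 wells, -x the side where the handle starts folded. Base 90 (x) by 202 (y) mm, 8 thick; on it a block 56 by 184, top at z 24; round wells at y -58, 0, 58: 36 wide, 16 deep, 3 chamfer. Arched end boards at y 92 to 101 and -92 to -101: 64 wide, 72 high, with the handle's pivots at x 0, z 56 mm.
- well_1 (a point): Centre of a seated spool in the well at carrier y = -58 mm: on the well's axis, 8 mm above the block's flat top (32 mm above the carrier's underside); axes as the carrier's.
- well_2 (a point): The same for the middle well (carrier y = 0).
- well_3 (a point): The same for the well at carrier y = +58 mm.
- handle (a joint): Angle of the carrier's wire handle: 0 folded level to the carrier's -x side, on its stop; 1.57 straight up over the wells; 3.14 folded to the other side. Swings freely about the pivot line (parallel to carrier y, at x 0, z 56 mm) and falls to a side when let go.
- grip: Origin: middle of the handle's wooden grip: round barrel 18 mm thick, 92 long, parallel to carrier y, 80 mm from the pivot line (56 mm above the worktop when folded, 136 when upright). It turns freely on its 5 mm wire, so handle and carrier can swing while it is pinched; loaded (0.43 kg) the carrier hangs level, swaying if jerked. Ignore its turn about its own y. Whole handle 215 mm long.
- spool_red_mid (a point): Centre (half-way up) of a thread spool with red thread and wooden ends, standing upright: 29 mm across, 48 mm high, 22 g; z is its axis. The four spools are alike but for the thread's colour, which does not matter.
- spool_cream_mid (a point): The same for the spool with cream thread and white ends.
- spool_navy_mid (a point): The same for the spool with navy thread and wooden ends.
- spool_sage_mid (a point): The same for the spool with sage green thread and wooden ends.
- tape_measure: Bystander, to be left alone: round red tape measure lying flat, 56 by 88 mm, 19 mm high. Origin: centre of its underside.
- darning_mushroom: Bystander, to be left alone: turned wooden darning mushroom standing on its cap, 71 mm wide at the foot, 110 mm high. Origin: centre of its underside.
- collar_brush: Bystander, to be left alone: small purple brush lying on its bristles, 30 by 85 mm, 23 mm high. Origin: centre of its underside.
- balm_pot: Bystander, to be left alone: round pot with a lid, 69 mm wide, 41 mm high. Origin: centre of its underside.
Things that resemble listed ones, but are neither listed nor needed, are in the scene too. What is shaped like the part that bears spool_sage_mid but purple is not meant.

How it is judged:
On the way, in this order (a step that is already met when the one before it is completed fails the run):
1. one spool stands fully down in each well, the carrier on the worktop, the handle still folded (((distance between spool_red_mid and well_1 below 0.007 m and angle between the z axis of spool_red_mid and the z axis of carrier, either way round below 0.15 rad) or (distance between spool_cream_mid and well_1 below 0.007 m and angle between the z axis of spool_cream_mid and the z axis of carrier, either way round below 0.15 rad) or (distance between spool_navy_mid and well_1 below 0.007 m and angle between the z axis of spool_navy_mid and the z axis of carrier, either way round below 0.15 rad) or (distance between spool_sage_mid and well_1 below 0.007 m and angle between the z axis of spool_sage_mid and the z axis of carrier, either way round below 0.15 rad)) and ((distance between spool_red_mid and well_2 below 0.007 m and angle between the z axis of spool_red_mid and the z axis of carrier, either way round below 0.15 rad) or (distance between spool_cream_mid and well_2 below 0.007 m and angle between the z axis of spool_cream_mid and the z axis of carrier, either way round below 0.15 rad) or (distance between spool_navy_mid and well_2 below 0.007 m and angle between the z axis of spool_navy_mid and the z axis of carrier, either way round below 0.15 rad) or (distance between spool_sage_mid and well_2 below 0.007 m and angle between the z axis of spool_sage_mid and the z axis of carrier, either way round below 0.15 rad)) and ((distance between spool_red_mid and well_3 below 0.007 m and angle between the z axis of spool_red_mid and the z axis of carrier, either way round below 0.15 rad) or (distance between spool_cream_mid and well_3 below 0.007 m and angle between the z axis of spool_cream_mid and the z axis of carrier, either way round below 0.15 rad) or (distance between spool_navy_mid and well_3 below 0.007 m and angle between the z axis of spool_navy_mid and the z axis of carrier, either way round below 0.15 rad) or (distance between spool_sage_mid and well_3 below 0.007 m and angle between the z axis of spool_sage_mid and the z axis of carrier, either way round below 0.15 rad)) and height (world z) of carrier below 0.01 m and (value of joint handle below 0.8 rad or value of joint handle above 2.3 rad)), for 0.2 s.
2. the handle is swung up (within 20 degrees of upright), the loaded carrier still standing on the worktop (((distance between spool_red_mid and well_1 below 0.007 m and angle between the z axis of spool_red_mid and the z axis of carrier, either way round below 0.15 rad) or (distance between spool_cream_mid and well_1 below 0.007 m and angle between the z axis of spool_cream_mid and the z axis of carrier, either way round below 0.15 rad) or (distance between spool_navy_mid and well_1 below 0.007 m and angle between the z axis of spool_navy_mid and the z axis of carrier, either way round below 0.15 rad) or (distance between spool_sage_mid and well_1 below 0.007 m and angle between the z axis of spool_sage_mid and the z axis of carrier, either way round below 0.15 rad)) and ((distance between spool_red_mid and well_2 below 0.007 m and angle between the z axis of spool_red_mid and the z axis of carrier, either way round below 0.15 rad) or (distance between spool_cream_mid and well_2 below 0.007 m and angle between the z axis of spool_cream_mid and the z axis of carrier, either way round below 0.15 rad) or (distance between spool_navy_mid and well_2 below 0.007 m and angle between the z axis of spool_navy_mid and the z axis of carrier, either way round below 0.15 rad) or (distance between spool_sage_mid and well_2 below 0.007 m and angle between the z axis of spool_sage_mid and the z axis of carrier, either way round below 0.15 rad)) and ((distance between spool_red_mid and well_3 below 0.007 m and angle between the z axis of spool_red_mid and the z axis of carrier, either way round below 0.15 rad) or (distance between spool_cream_mid and well_3 below 0.007 m and angle between the z axis of spool_cream_mid and the z axis of carrier, either way round below 0.15 rad) or (distance between spool_navy_mid and well_3 below 0.007 m and angle between the z axis of spool_navy_mid and the z axis of carrier, either way round below 0.15 rad) or (distance between spool_sage_mid and well_3 below 0.007 m and angle between the z axis of spool_sage_mid and the z axis of carrier, either way round below 0.15 rad)) and height (world z) of carrier below 0.01 m and value of joint handle between 1.22 and 1.92 rad), for 0.1 s.
At the end, for the whole second after the job is handed in: Fingers hold the grip (over 1 N); carrier's underside over 80 mm above the worktop, level within 0.10 rad, still (under 0.03 m/s, 0.25 rad/s), touching no bystander; in each well a spool within 7 mm and 0.15 rad of its seat; the fourth spool upright on the worktop (((distance between spool_red_mid and well_1 below 0.007 m and angle between the z axis of spool_red_mid and the z axis of carrier, either way round below 0.15 rad) or (distance between spool_cream_mid and well_1 below 0.007 m and angle between the z axis of spool_cream_mid and the z axis of carrier, either way round below 0.15 rad) or (distance between spool_navy_mid and well_1 below 0.007 m and angle between the z axis of spool_navy_mid and the z axis of carrier, either way round below 0.15 rad) or (distance between spool_sage_mid and well_1 below 0.007 m and angle between the z axis of spool_sage_mid and the z axis of carrier, either way round below 0.15 rad)) and ((distance between spool_red_mid and well_2 below 0.007 m and angle between the z axis of spool_red_mid and the z axis of carrier, either way round below 0.15 rad) or (distance between spool_cream_mid and well_2 below 0.007 m and angle between the z axis of spool_cream_mid and the z axis of carrier, either way round below 0.15 rad) or (distance between spool_navy_mid and well_2 below 0.007 m and angle between the z axis of spool_navy_mid and the z axis of carrier, either way round below 0.15 rad) or (distance between spool_sage_mid and well_2 below 0.007 m and angle between the z axis of spool_sage_mid and the z axis of carrier, either way round below 0.15 rad)) and ((distance between spool_red_mid and well_3 below 0.007 m and angle between the z axis of spool_red_mid and the z axis of carrier, either way round below 0.15 rad) or (distance between spool_cream_mid and well_3 below 0.007 m and angle between the z axis of spool_cream_mid and the z axis of carrier, either way round below 0.15 rad) or (distance between spool_navy_mid and well_3 below 0.007 m and angle between the z axis of spool_navy_mid and the z axis of carrier, either way round below 0.15 rad) or (distance between spool_sage_mid and well_3 below 0.007 m and angle between the z axis of spool_sage_mid and the z axis of carrier, either way round below 0.15 rad)) and ((height (world z) of spool_red_mid between 0.015 and 0.03 m and angle between spool_red_mid's own z axis and vertical below 0.15 rad) or (height (world z) of spool_cream_mid between 0.015 and 0.03 m and angle between spool_cream_mid's own z axis and vertical below 0.15 rad) or (height (world z) of spool_navy_mid between 0.015 and 0.03 m and angle between spool_navy_mid's own z axis and vertical below 0.15 rad) or (height (world z) of spool_sage_mid between 0.015 and 0.03 m and angle between spool_sage_mid's own z axis and vertical below 0.15 rad)) and height (world z) of carrier above 0.08 m and angle between carrier's own z axis and vertical below 0.1 rad and linear speed of carrier below 0.03 m/s and angular speed of carrier below 0.25 rad/s and contact force between the fingers and grip above 1 N and contact force between carrier and tape_measure below 0.1 N and contact force between carrier and darning_mushroom below 0.1 N and contact force between carrier and collar_brush below 0.1 N and contact force between carrier and balm_pot below 0.1 N); the arm keeps its last pose, push and grip.
It fails at once if the tape measure is shoved by more than 40 mm (distance of tape_measure from where it was at the start of the episode above 0.04 m).
It fails at once if the darning mushroom is shoved by more than 40 mm (distance of darning_mushroom from where it was at the start of the episode above 0.04 m).
It fails at once if the collar brush is shoved by more than 40 mm (distance of collar_brush from where it was at the start of the episode above 0.04 m).
It fails at once if the balm pot is shoved by more than 40 mm (distance of balm_pot from where it was at the start of the episode above 0.04 m).
It fails at once if the carrier is tipped by more than 0.4 rad (angle between carrier's own z axis and vertical above 0.4 rad).
It also fails if it takes over 72 s, if anything falls off the work surface, if the arm or the gripper's body presses on something with over 40 N, if the wrist force passes 120 N, or if a joint passes its speed limit or range.

## Working session

There is one attempt and no reset: what is moved stays moved. The work goes in short steps, Python scripts to look and compute and a tool call to move; the robot and the scene stay as the last step left them, time stands still between calls to the robot, and variables do not carry over. Pictures are saved under pics/ and viewed, about 8 in all and at most 12, crops included, and the job is handed in when it is done.

Besides the shell and the picture viewer there is one more tool, called after "Request:" as name(argument=value, ...) on one line, values as JSON. servo_tool: Moves the arm, as the interface text tells. Its arguments: {"type":"object","properties":{"motion":{"type":"array","items":{"type":"array","items":{"type":"number"}}},"force":{"type":"number"}},"required":["motion"]}

```bash
mkdir -p pics
cat > h.py <<'E'
from bench import *
import numpy as np, cv2
from scipy.spatial.transform import Rotation as R
def cam(name):
    p=camera_params(name); K=np.array(p["mtx"])
    if name=="wrist":
        o=get_obs(); T=np.eye(4); T[:3,:3]=R.from_rotvec(o["orientation"]).as_matrix(); T[:3,3]=o["tcp_pos"]
        W=np.linalg.inv(T@np.array(p["T_tool_cam"]))
    else: W=np.array(p["world_to_cam"])
    return K,W
def ray(K,W,uv):
    d=W[:3,:3].T@np.linalg.inv(K)@np.array([uv[0],uv[1],1.]); c=-W[:3,:3].T@W[:3,3]
    return c,d/np.linalg.norm(d)
def plane(K,W,uv,z):
    c,d=ray(K,W,uv); return c+d*(z-c[2])/d[2]
def tri(r1,r2):
    (c1,d1),(c2,d2)=r1,r2
    s=np.linalg.lstsq(np.c_[d1,-d2],c2-c1,rcond=None)[0]
    a,b=c1+s[0]*d1,c2+s[1]*d2; return (a+b)/2,np.linalg.norm(a-b)
def proj(K,W,P):
    q=W[:3,:3]@np.array(P)+W[:3,3]; q=K@q; return q[:2]/q[2]
def snap(name,fn):
    K,W=cam(name); im=grab_frame(name)[:,:,::-1].copy(); cv2.imwrite(f"pics/{fn}.png",im); np.savez(f"pics/{fn}.npz",K=K,W=W); return im,K,W
def load(fn):
    z=np.load(f"pics/{fn}.npz"); return cv2.imread(f"pics/{fn}.png"),z["K"],z["W"]
E
python3 - <<'E'
from h import *
np.set_printoptions(precision=3,suppress=True)
for n in ["scene","side","wrist"]:
    im,K,W=snap(n,n+"0"); print(n,K[0,0],K[1,1],(-W[:3,:3].T@W[:3,3]),W[:3,:3].T[:,2])
print(get_obs())
E
```

```text
scene 557.5079478403721 557.5079478403721 [1.027 0.029 0.815] [-0.539 -0.22  -0.813]
side 445.61268445733646 445.61268445733646 [ 1.037 -0.227  0.767] [-0.575  0.096 -0.813]
wrist 403.33708802436263 403.33708802436263 [0.675 0.076 0.373] [-0.002 -0.295 -0.955]
{'clock': 0.15, 'joints': array([-0.108,  0.478,  0.022,  1.556, -0.011,  1.109, -0.083]), 'qvel': array([ 0.   , -0.   ,  0.001, -0.003, -0.   ,  0.001,  0.002]), 'tau': array([  0.002, -59.692,   1.609, -28.149,   0.013,   0.007,   0.   ]), 'tcp_pos': array([ 0.675, -0.   ,  0.404]), 'orientation': array([-0.   ,  1.572, -0.   ]), 'contact_force': array([ 0.812, -0.39 ,  0.437]), 'moment': array([-0.051, -0.012, -0.005]), 'grip_width': 0.08567682265504858}
```

View pics/scene0.png

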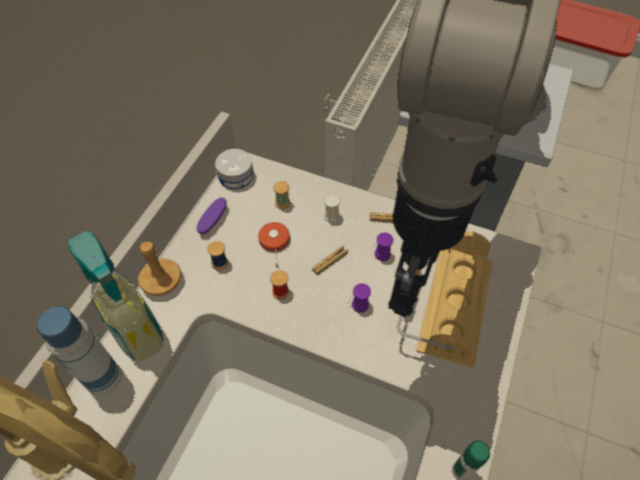

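View pics/side0.png

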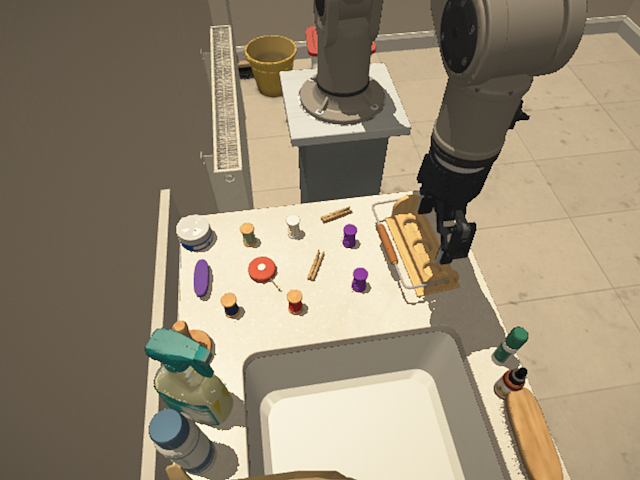

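View pics/wrist0.png

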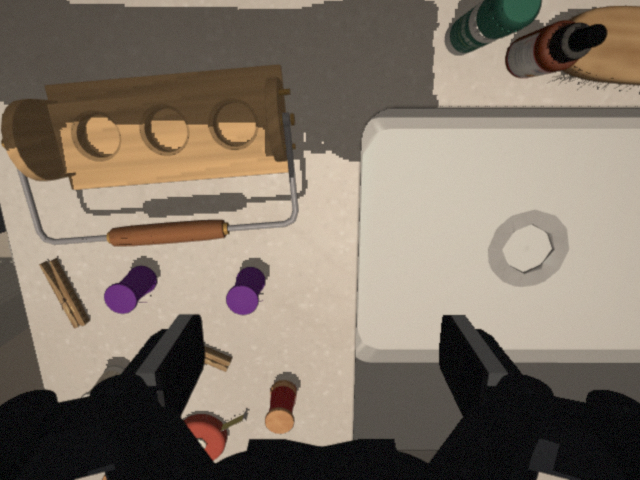

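The scene and side pictures share these items, with pixels given as scene/side:
- sage (282,190)/(248,235)
- cream (333,205)/(293,227)
- navy (217,253)/(229,304)
- red (280,284)/(295,301)

Purple decoys that must not be taken are at scene (384,246) and (361,297). The tape is at (274,236), the brush at (212,216), the balm pot at (234,168) and the mushroom at (158,270). The carrier is at the right, and the wrist view shows its wells at (97,135), (166,130) and (236,124), with the grip barrel at (168,233).

Run:
```python
from h import *
np.set_printoptions(precision=3,suppress=True)
s,K1,W1=load("scene0"); d,K2,W2=load("side0"); w,K3,W3=load("wrist0")
# upper-end discs by hue near approximate pixel
def blob(im,c,r,f):
    h=cv2.cvtColor(im,cv2.COLOR_BGR2HSV).astype(int); m=f(h).astype(np.uint8)
    k=np.zeros_like(m); cv2.circle(k,c,r,1,-1); m&=k
    n,l,st,ce=cv2.connectedComponentsWithStats(m); i=1+np.argmax(st[1:,4]); return ce[i],st[i]
wood=lambda h:(h[...,0]>8)&(h[...,0]<24)&(h[...,1]>140)&(h[...,2]>140)
for n,a,b in [("sage",(282,187),(248,229)),("navy",(217,248),(229,298)),("red",(280,277),(295,295))]:
    p,q=blob(s,a,10,wood),blob(d,b,10,wood)
    P,e=tri(ray(K1,W1,p[0]),ray(K2,W2,q[0])); print(n,p[0],p[1][2:],q[0],q[1][2:],P,e,"plane.048",plane(K1,W1,p[0],.048),plane(K2,W2,q[0],.048))
for n,a,b in [("cream",(333,200),(293,219)),("tape",(274,234),(263,267)),("mush top",(150,247),(181,325)),("pot",(234,158),(193,226)),("brush",(212,215),(202,277))]:
    P,e=tri(ray(K1,W1,a),ray(K2,W2,b)); print(n,P,e)
print("wells(z.024)",*[plane(K3,W3,u,.024) for u in [(97,135),(166,130),(236,124)]])
print("grip ends(z.056)",*[plane(K3,W3,u,.056) for u in [(109,236),(228,229)]])
print("red top wrist", plane(K3,W3,(280,421),.048))
for n,z in [("tape",.0)]: print(plane(K1,W1,(274,238),.01))
big=np.hstack([cv2.resize(s[150:310,190:400],None,fx=2,fy=2,interpolation=2),cv2.resize(d[200:330,190:380],None,fx=2,fy=320/260,interpolation=2)[:320]])
cv2.imwrite("pics/crop.png",big)
```

```text
sage [281.25  187.625] [ 13  11 104] [247.396 228.774] [13 10 53] [ 0.461 -0.284  0.046] 0.0012718026614852674 plane.048 [ 0.461 -0.283  0.048] [ 0.463 -0.284  0.048]
navy [215.618 247.415] [ 15  13 123] [226.63  299.027] [15 13 73] [ 0.615 -0.332  0.04 ] 0.00038417775912754677 plane.048 [ 0.62  -0.328  0.048] [ 0.62  -0.331  0.048]
red [278.822 278.041] [ 15  13 169] [294.598 296.735] [ 15  13 102] [ 0.632 -0.208  0.045] 0.0015629849445479953 plane.048 [ 0.632 -0.207  0.048] [ 0.634 -0.208  0.048]
cream [ 0.449 -0.188  0.045] 6.571419070058555e-05
tape [ 0.542 -0.261  0.021] 0.00107282305261852
mush top [ 0.684 -0.4    0.096] 0.000506437769146135
pot [ 0.433 -0.394  0.046] 0.006335653673036288
brush [ 0.547 -0.381  0.021] 0.0005082240747619137
wells(z.024) [0.486 0.062 0.024] [0.545 0.066 0.024] [0.603 0.071 0.024]
grip ends(z.056) [ 0.5   -0.016  0.056] [ 0.598 -0.01   0.056]
red top wrist [ 0.634 -0.207  0.048]
[ 0.542 -0.261  0.01 ]Traceback (most recent call last):
  File "<stdin>", line 19, in <module>
    return _nx.concatenate(arrs, 1, dtype=dtype, casting=casting)
           ~~~~~~~~~~~~~~~^^^^^^^^^^^^^^^^^^^^^^^^^^^^^^^^^^^^^^^
ValueError: all the input array dimensions except for the concatenation axis must match exactly, but along dimension 0, the array at index 0 has size 320 and the array at index 1 has size 160
```

Request:
servo_tool(motion=[[0.01,-0.05,-0.01,8.5,-0.4],[0.02,-0.1,-0.02,17,-0.4],[0.03,-0.15,-0.03,25.5,-0.4],[0.04,-0.19,-0.042,34,-0.4],[0.05,-0.207,-0.042,42.5,-0.4],[0.06,-0.207,-0.042,51,-0.4],[0.06,-0.207,-0.042,59.5,-0.4],[0.06,-0.207,-0.042,68,-0.4]])

```text
clock: 0.95
tcp_pos: [0.6324, -0.2072, 0.3431]
orientation: [0.926, 1.367, -0.928]
contact_force: [0.3, 1.6, 0.5]
grip_width: 0.0601
```

Request:
servo_tool(motion=[[0,0,0,8.5,-0.4],[0,0,0,17.6,-0.4],[0,0,0,17.6,-0.4],[0,0,0,17.6,-0.4]])

```text
clock: 1.35
tcp_pos: [0.6324, -0.2069, 0.3429]
orientation: [1.153, 1.246, -1.157]
contact_force: [0.7, 0.4, -0.2]
grip_width: 0.0598
```

Run:
```python
from h import *
np.set_printoptions(precision=3,suppress=True)
im,K,W=snap("wrist","w1"); o=get_obs(); print(o["tcp_pos"],R.from_rotvec(o["orientation"]).as_matrix(),o["clock"],o["grip_width"])
for n,p in dict(red=(.633,-.207,.047),cream=(.449,-.188,.045),sage=(.462,-.284,.047),navy=(.62,-.33,.048)).items(): print(n,proj(K,W,p))
```

```text
[ 0.632 -0.207  0.343] [[-0.003  0.997  0.074]
 [ 0.     0.074 -0.997]
 [-1.    -0.003 -0.001]] 1.4 0.05952991646011149
red [321.85  231.921]
cream [282.137 444.836]
sage [400.795 440.882]
navy [496.783 262.796]
```

View pics/w1.png

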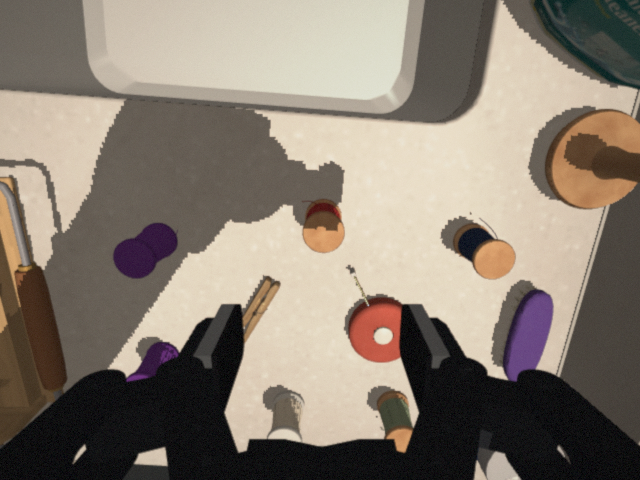

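The wrist view shows the red spool's top disc at (323,232), where it was predicted at (322,232). The purple decoys at (136,257) and (160,360) are clearly separate. I'll go down on the red spool.

Request:
servo_tool(motion=[[0.05,0.001,0,0,-0.4],[0.1,0.001,0,0,-0.4],[0.135,0.001,0,0,-0.4],[0.15,0.001,0,0,-0.4],[0.15,0.001,0,0,-0.4],[0.15,0.001,0,0,1],[0.15,0.001,0,0,1],[0.15,0.001,0,0,1]], force=25)

```text
clock: 2.2
tcp_pos: [0.634, -0.2073, 0.1955]
orientation: [1.154, 1.242, -1.154]
contact_force: [-0.6, 0.8, 5.3]
grip_width: 0.0283
```

Request:
servo_tool(motion=[[0,0,0,0,1],[0,0,0,0,1],[-0.03,0,0,0,1],[-0.08,0,0,0,1],[-0.13,0,0,0,1],[-0.15,0,0,0,1],[-0.15,0,0,0,1]])

```text
clock: 2.9
tcp_pos: [0.6348, -0.2079, 0.35]
orientation: [1.157, 1.235, -1.15]
contact_force: [0.5, -0.4, -1.3]
grip_width: 0.0282
```

Request:
servo_tool(motion=[[0,-0.003,-0.045,0,1],[0,-0.006,-0.09,0,1],[0,-0.009,-0.135,0,1],[0,-0.012,-0.179,0,1],[0,-0.012,-0.179,0,1],[0,-0.012,-0.179,0,1],[0,-0.012,-0.179,0,1]])

```text
clock: 3.6
tcp_pos: [0.6093, -0.0316, 0.3488]
orientation: [1.157, 1.235, -1.152]
contact_force: [-0.4, 0.4, -0.9]
grip_width: 0.0282
```

Run:
```python
from h import *
np.set_printoptions(precision=4,suppress=True)
im,K,W=snap("wrist","w2"); o=get_obs(); print(o["tcp_pos"],R.from_rotvec(o["orientation"]).as_matrix(),o["qvel"])
for p in [(.486,.062,.024),(.545,.066,.024),(.603,.071,.024),(.549,-.013,.056)]: print(proj(K,W,p))
```

```text
[ 0.6094 -0.0321  0.3489] [[ 0.0074  0.9974  0.0713]
 [-0.0033  0.0713 -0.9974]
 [-1.      0.0072  0.0038]] [ 0.0077 -0.0025  0.0009 -0.0049 -0.0029  0.0012 -0.0028]
[197.4241 361.6825]
[191.1702 296.5579]
[182.9065 225.2978]
[288.024  317.0242]
```

View pics/w2.png

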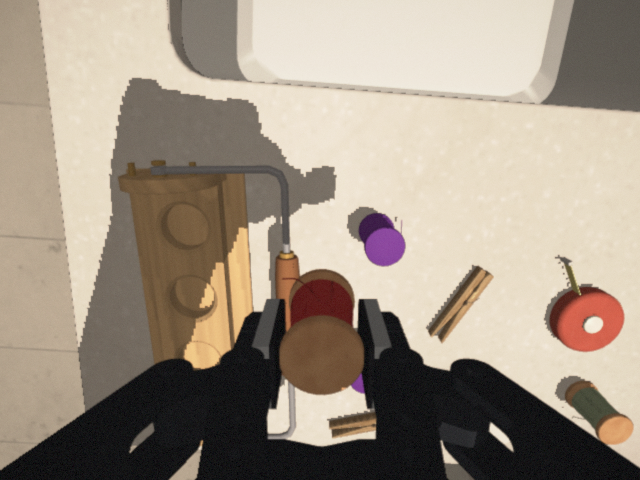

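The wrist view shows the red spool held between the pads. The wells are at about (186,226), (194,295) and (200,360), the grip barrel runs from (287,255) downward, and the pivot side is at (158,168).

Run:
```python
from h import *
np.set_printoptions(precision=4,suppress=True)
w0,K0,W0=load("wrist0"); w2,K2,W2=load("w2")
def circ(im,c,r=34,f=4):
    x,y=int(c[0])-r,int(c[1])-r; g=cv2.cvtColor(im[y:y+2*r,x:x+2*r],cv2.COLOR_BGR2GRAY); g=cv2.createCLAHE(3,(2,2)).apply(g)
    g=cv2.GaussianBlur(cv2.resize(g,None,fx=f,fy=f,interpolation=2),(9,9),2)
    h=cv2.HoughCircles(g,cv2.HOUGH_GRADIENT,1.5,20,param1=80,param2=20,minRadius=19*f,maxRadius=29*f)
    return [] if h is None else h[0][:4]/f+np.array([x,y,0])
for c in [(97,135),(166,130),(236,124)]: print("w0",c,circ(w0,c))
for c in [(186,226),(194,295)]: print("w2",c,circ(w2,c))
vis=np.hstack([cv2.resize(w0[75:195,50:280],(460*800//860,240*800//860),interpolation=2), np.zeros((240*800//860,1,3),np.uint8)])
a=cv2.resize(w0[60:200,0:310],(620,280),interpolation=2); b=cv2.resize(w2[150:290+40,110:310],(620-20,540),interpolation=2)[:320]
b=cv2.convertScaleAbs(b,alpha=1.6); out=np.zeros((600,620,3),np.uint8); out[:280]=a; out[280:,:600]=b
cv2.imwrite("pics/crop.png",out)
```

```text
w0 (97, 135) [[ 99.1875 139.0625  22.825 ]
 [ 99.5625 133.8125  27.8875]
 [105.1875 130.0625  28.7875]
 [ 93.9375 138.3125  20.725 ]]
w0 (166, 130) [[167.0625 132.5625  23.725 ]
 [167.0625 127.3125  28.375 ]
 [168.1875 137.4375  19.15  ]
 [161.4375 131.0625  25.4125]]
w0 (236, 124) [[234.4375 126.9375  23.6875]
 [237.0625 122.4375  24.175 ]
 [231.4375 122.8125  28.7875]
 [239.3125 128.0625  26.05  ]]
w2 (186, 226) [[191.5625 220.3125  24.5125]
 [185.5625 227.8125  21.925 ]
 [186.3125 222.1875  19.525 ]
 [190.4375 225.5625  20.2375]]
w2 (194, 295) [[196.5625 300.9375  21.3625]
 [192.4375 297.9375  20.35  ]
 [195.8125 288.1875  20.8   ]
 [190.5625 291.9375  26.725 ]]
```

View pics/crop.png

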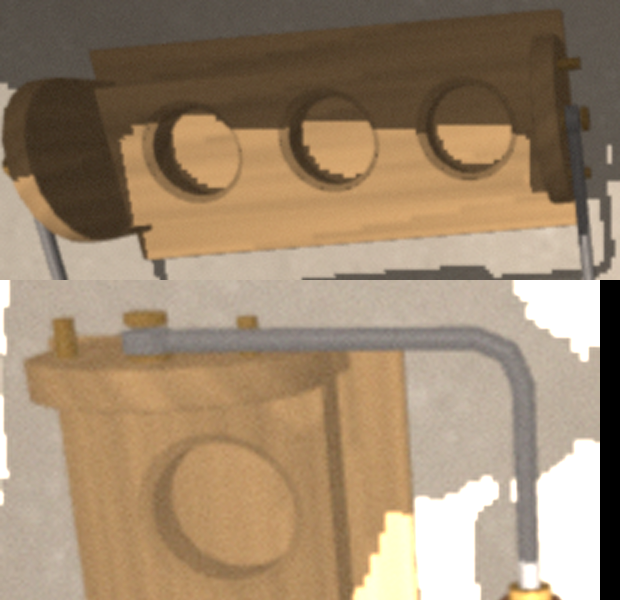

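Run:
```python
from h import *
np.set_printoptions(precision=4,suppress=True)
w0,K0,W0=load("wrist0"); w2,K2,W2=load("w2")
A=[plane(K0,W0,u,.024) for u in [(96.5,136),(165,130),(234,124.5)]]; print("w0 wells",*A)
print("w2 wells",*[plane(K2,W2,u,.024) for u in [(185.2,226),(194,295)]])
print("tri C",tri(ray(K0,W0,(234,124.5)),ray(K2,W2,(185.2,226))),"B",tri(ray(K0,W0,(165,130)),ray(K2,W2,(194,295))))
# grip end (far-x end): w0 (228,229), w2 (287,253)
print("grip end tri",tri(ray(K0,W0,(228,229)),ray(K2,W2,(287,253))),"mid w0",plane(K0,W0,(168.5,232.5),.056))
v=A[2]-A[0]; print("yaw",np.degrees(np.arctan2(v[1],v[0])),np.linalg.norm(v))
# spool in hand: top disc centre in w2 vs grasp point
o=np.array([.6094,-.0321,.3489]); print("held top at z.205",plane(K2,W2,(322,355),.205),"bottom flange z.157?")
```

```text
w0 wells [0.4859 0.0615 0.024 ] [0.5439 0.0664 0.024 ] [0.6017 0.0708 0.024 ]
w2 wells [0.6026 0.0693 0.024 ] [0.5465 0.0637 0.024 ]
tri C (array([0.601 , 0.0708, 0.0194]), np.float64(0.0005366507869510798)) B (array([0.5414, 0.0663, 0.015 ]), np.float64(0.0016938061053248814))
grip end tri (array([ 0.5984, -0.01  ,  0.0581]), np.float64(0.0008095732714247838)) mid w0 [ 0.5495 -0.0134  0.056 ]
yaw 4.567261203165991 0.116165500611851
held top at z.205 [ 0.6134 -0.0318  0.205 ] bottom flange z.157?
```

Request:
servo_tool(motion=[[0,0,-0.045,0,1],[0,-0.001,-0.085,0,1],[0.01,-0.0015,-0.103,0,1],[0.05,-0.0015,-0.103,0,1],[0.09,-0.0015,-0.103,0,1],[0.115,-0.0015,-0.103,0,1],[0.115,-0.0015,-0.103,0,1],[0.115,-0.0015,-0.103,0,1]])

```text
clock: 4.45
tcp_pos: [0.6018, 0.0687, 0.2336]
orientation: [1.158, 1.233, -1.155]
contact_force: [-0.6, -0.3, -0.2]
grip_width: 0.028
```

Run:
```python
from h import *
np.set_printoptions(precision=4,suppress=True)
o=get_obs(); M=R.from_rotvec(o["orientation"]).as_matrix(); print(o["tcp_pos"],o["tcp_pos"]+.155*M[:,0],o["contact_force"])
im,K,W=snap("wrist","w3")
c=[proj(K,W,(.6022,.0702,.024)),proj(K,W,(.5445,.0655,.024))]; print(c)
cv2.imwrite("pics/w3c.png",cv2.resize(im[180:420,160:480],(640,480)))
```

```text
[0.6018 0.0687 0.2336] [0.6029 0.068  0.0786] [-0.5976 -0.3306 -0.1544]
[array([316.5168, 285.1446]), array([318.2319, 388.3   ])]
```

View pics/w3c.png

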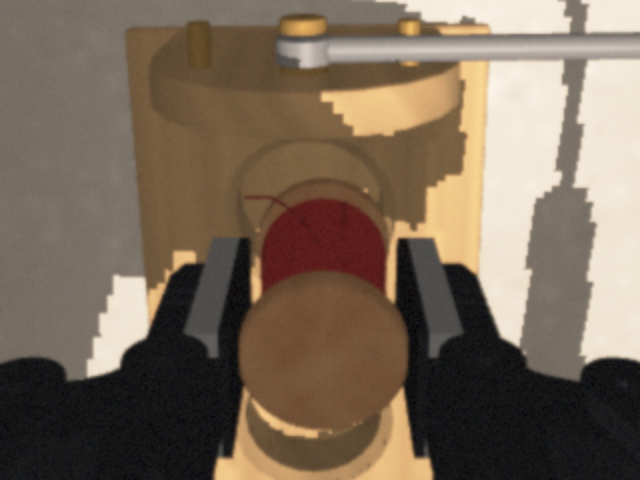

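Run:
```python
from h import *
np.set_printoptions(precision=4,suppress=True)
im,K,W=load("w3")
z=.2336-.1955
print("flange far edge",plane(K,W,(323,270),z),"L",plane(K,W,(291,290),z),"R",plane(K,W,(355,290),z))
print("well C",plane(K,W,(317,288),.024),"pivot pin z.056", plane(K,W,(311,205),.056),"wellB",plane(K,W,(318,395),.024))
```

```text
flange far edge [0.6154 0.0682 0.0381] L [0.605  0.0816 0.0381] R [0.6069 0.0533 0.0381]
well C [0.6007 0.0699 0.024 ] pivot pin z.056 [0.6474 0.075  0.056 ] wellB [0.5404 0.0653 0.024 ]
```

Request:
servo_tool(motion=[[0,0,-0.002,0,1],[0.01,0,-0.002,0,1],[0.02,0,-0.002,0,1],[0.03,0,-0.002,0,1],[0.03,0,-0.002,0,1],[0.03,0,-0.002,0,1]])

```text
clock: 5.1
tcp_pos: [0.6021, 0.0708, 0.2041]
orientation: [1.158, 1.233, -1.154]
contact_force: [0.8, 0.3, -0.4]
grip_width: 0.0282
```

Request:
servo_tool(motion=[[0,0,0,0,-0.3],[0,0,0,0,-0.3],[0,0,0,0,-0.3],[-0.04,0,0,0,-0.3],[-0.09,0,0,0,-0.4],[-0.135,-0.02,0.03,0,-0.4],[-0.135,-0.048,0.07,0,-0.4],[-0.135,-0.076,0.11,0,-0.4]])

```text
clock: 5.9
tcp_pos: [0.5343, -0.0421, 0.3411]
orientation: [1.16, 1.23, -1.149]
contact_force: [0.4, -0.9, -0.5]
grip_width: 0.0596
```

Run:
```python
from h import *
np.set_printoptions(precision=4,suppress=True)
o=get_obs(); print(o["tcp_pos"],o["grip_width"],R.from_rotvec(o["orientation"]).as_matrix())
for n in ["scene","side"]:
    im,K,W=snap(n,n+"1"); print(n,proj(K,W,(.6022,.0702,.056)),proj(K,W,(.5445,.0655,.024)))
s=cv2.imread("pics/scene1.png"); d=cv2.imread("pics/side1.png")
cv2.imwrite("pics/cmp1.png",np.hstack([cv2.resize(s[150:380,350:550],(400,460)),cv2.resize(d[170:320,350:480],(400,460))]))
```

```text
[ 0.5343 -0.0421  0.3411] 0.05962794838860728 [[ 0.0125  0.9974  0.0713]
 [-0.0033  0.0714 -0.9974]
 [-0.9999  0.0123  0.0042]]
scene [454.2289 321.6958] [456.756  299.5207]
side [436.0083 260.9179] [421.8831 246.7476]
```

View pics/cmp1.png

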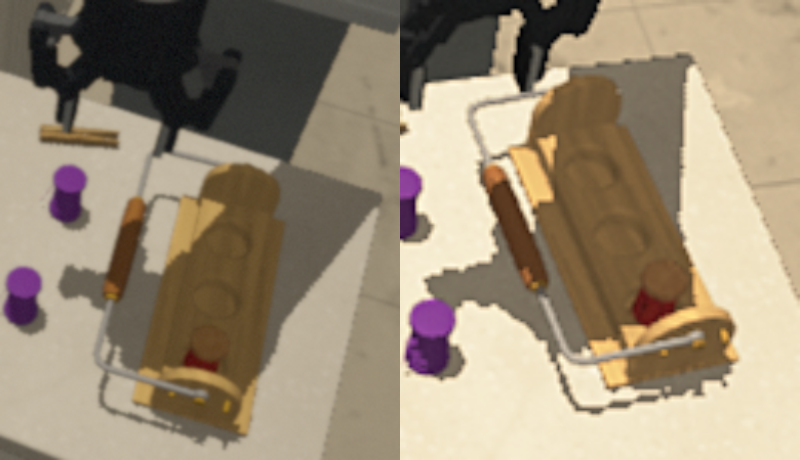

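Red is seated: its top is at scene (454,321), where (454.2,321.7) was predicted. Next is cream.

Request:
servo_tool(motion=[[0,-0.028,0.04,0,-0.4],[0,-0.056,0.08,0,-0.4],[0,-0.085,0.12,0,-0.4],[0,-0.099,0.138,0,-0.4],[0,-0.099,0.138,0,-0.4],[0,-0.099,0.138,0,-0.4]])

```text
clock: 6.6
tcp_pos: [0.4402, -0.192, 0.3402]
orientation: [1.166, 1.227, -1.164]
contact_force: [0.4, 0.6, 0.0]
grip_width: 0.0595
```

```bash
cat > look.py <<'E'
from h import *
import sys
np.set_printoptions(precision=4,suppress=True)
def look(fn,est,hsv):
    o=get_obs(); M=R.from_rotvec(o["orientation"]).as_matrix(); im,K,W=snap("wrist",fn)
    print(o["tcp_pos"],"grasp",o["tcp_pos"]+.155*M[:,0]); print(M)
    p=proj(K,W,est); print("pred",p)
    h=cv2.cvtColor(im,cv2.COLOR_BGR2HSV).astype(int); m=hsv(h).astype(np.uint8); k=np.zeros_like(m); cv2.circle(k,tuple(int(v) for v in p),32,1,-1); m&=k
    n,l,st,ce=cv2.connectedComponentsWithStats(m); i=1+np.argmax(st[1:,4]); print("blob",st[i],ce[i],"->",plane(K,W,ce[i],.048))
    x,y=int(p[0]),int(p[1]); c=im[max(0,y-60):y+60,max(0,x-80):x+80]; cv2.imwrite(f"pics/{fn}c.png",cv2.resize(c,None,fx=3,fy=3))
E
python3 - <<'E'
from look import *
look("w4",(.449,-.188,.048),lambda h:(h[...,1]<40)&(h[...,2]>150))
E
```

```text
[ 0.4402 -0.192   0.3402] grasp [ 0.4413 -0.1928  0.1852]
[[ 0.0074  0.9983  0.0581]
 [-0.0055  0.0581 -0.9983]
 [-1.      0.007   0.0059]]
pred [313.722  225.6097]
blob [ 281  208   65   50 1439] [312.1355 236.7783] -> [ 0.4412 -0.1873  0.048 ]
```

View pics/w4c.png

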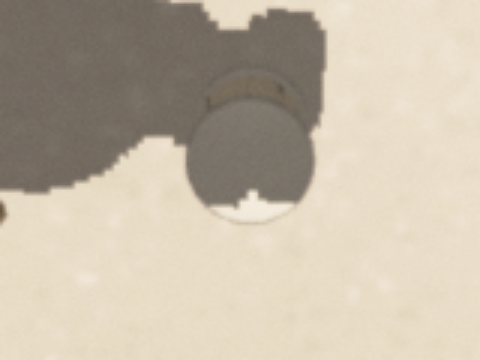

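The crop shows the cream top disc at full-picture (316,218), which puts it at about (0.4545, -0.190). I'll correct for that and descend.

Request:
servo_tool(motion=[[0.03,0.012,-0.003,0,-0.4],[0.08,0.012,-0.003,0,-0.4],[0.12,0.012,-0.003,0,-0.4],[0.145,0.012,-0.003,0,-0.4],[0.145,0.012,-0.003,0,-0.4],[0.145,0.012,-0.003,0,1],[0.145,0.012,-0.003,0,1],[0.145,0.012,-0.003,0,1]])

```text
clock: 7.45
tcp_pos: [0.4546, -0.1881, 0.1968]
orientation: [1.165, 1.225, -1.16]
contact_force: [1.3, 0.9, 1.3]
grip_width: 0.0281
```

Request:
servo_tool(motion=[[0,0,0,0,1],[0,0,0,0,1],[-0.04,0,0,0,1],[-0.09,0,0,0,1],[-0.14,0,0,0,1],[-0.15,0,0,0,1],[-0.15,0,0,0,1]])

```text
clock: 8.15
tcp_pos: [0.4534, -0.1874, 0.3488]
orientation: [1.167, 1.222, -1.156]
contact_force: [-0.9, -0.3, -0.9]
grip_width: 0.0279
```

Run:
```python
from h import *
np.set_printoptions(precision=4,suppress=True)
o=get_obs(); M=R.from_rotvec(o["orientation"]).as_matrix(); g=o["tcp_pos"]+.155*M[:,0]
print(g,M); print(M.T@(np.array([.5440,.0656,g[2]])-g))
```

```text
[ 0.4558 -0.1883  0.1938] [[ 0.0154  0.998   0.0609]
 [-0.0059  0.061  -0.9981]
 [-0.9999  0.015   0.0068]]
[-0.0001  0.1035 -0.2481]
```

Request:
servo_tool(motion=[[0,0.018,-0.045,0,1],[0,0.036,-0.09,0,1],[0,0.055,-0.135,0,1],[0,0.073,-0.18,0,1],[0,0.09,-0.22,0,1],[0,0.102,-0.248,0,1],[0.04,0.102,-0.248,0,1],[0.08,0.102,-0.248,0,1]])

```text
clock: 8.95
tcp_pos: [0.5411, 0.0675, 0.2662]
orientation: [1.165, 1.224, -1.154]
contact_force: [0.3, 0.4, -0.8]
grip_width: 0.0283
```

Request:
servo_tool(motion=[[0.033,0,0,0,1],[0.033,0,0,0,1],[0.033,0,0,0,1]])

```text
clock: 9.25
tcp_pos: [0.5411, 0.0669, 0.2322]
orientation: [1.163, 1.225, -1.157]
contact_force: [-0.3, 0.0, -0.0]
grip_width: 0.0285
```

Run:
```python
from h import *
np.set_printoptions(precision=4,suppress=True)
o=get_obs(); M=R.from_rotvec(o["orientation"]).as_matrix(); g=o["tcp_pos"]+.155*M[:,0]
print(o["tcp_pos"],g,M)
im,K,W=snap("wrist","w5")
cv2.imwrite("pics/w5c.png",cv2.resize(im[180:420,160:480],(640,480)))
print(proj(K,W,(.544,.0656,.024)))
```

```text
[0.5411 0.0669 0.2322] [0.5429 0.0659 0.0772] [[ 0.0117  0.9979  0.0634]
 [-0.0066  0.0634 -0.998 ]
 [-0.9999  0.0113  0.0073]]
[321.6391 283.6346]
```

View pics/w5c.png

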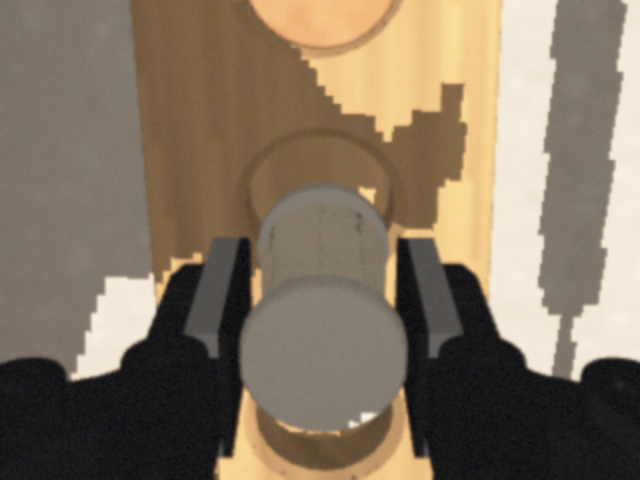

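Run:
```python
from h import *
im,K,W=load("w5"); a=plane(K,W,(320.3,244),.024); b=plane(K,W,(321.5,272),.0354)
print("well",a-[.021,0,0],"spool",b-[.0145,0,0])
```

```text
well [0.54256309 0.06746638 0.024     ] spool [0.53963668 0.0664104  0.0354    ]
```

Request:
servo_tool(motion=[[0,0.0025,-0.001,0,1],[0.01,0.0025,-0.001,0,1],[0.02,0.0025,-0.001,0,1],[0.0275,0.0025,-0.001,0,1],[0.0275,0.0025,-0.001,0,1],[0.0275,0.0025,-0.001,0,1]])

```text
clock: 9.9
tcp_pos: [0.5445, 0.0679, 0.2058]
orientation: [1.164, 1.224, -1.156]
contact_force: [0.6, 0.7, -0.4]
grip_width: 0.0281
```

Request:
servo_tool(motion=[[0,0,0,0,-0.3],[0,0,0,0,-0.3],[0,0,0,0,-0.3],[-0.04,0,0,0,-0.3],[-0.09,0,0,0,-0.4],[-0.135,-0.01,0.03,0,-0.4],[-0.135,-0.022,0.07,0,-0.4],[-0.135,-0.036,0.115,0,-0.4]])

```text
clock: 10.7
tcp_pos: [0.5143, -0.0489, 0.3433]
orientation: [1.165, 1.222, -1.15]
contact_force: [0.4, -1.1, -0.2]
grip_width: 0.0599
```

Request:
servo_tool(motion=[[0,-0.014,0.045,0,-0.4],[0,-0.028,0.09,0,-0.4],[0,-0.042,0.135,0,-0.4],[0,-0.056,0.18,0,-0.4],[0,-0.068,0.22,0,-0.4],[0,-0.073,0.235,0,-0.4],[0,-0.073,0.235,0,-0.4]])

```text
clock: 11.4
tcp_pos: [0.4554, -0.2912, 0.3437]
orientation: [1.168, 1.218, -1.154]
contact_force: [1.0, 0.4, -0.4]
grip_width: 0.0598
```

Run:
```python
from look import *
look("w6",(.462,-.284,.048),lambda h:(h[...,0]>5)&(h[...,0]<24)&(h[...,1]>110)&(h[...,2]>60))
im,K,W=snap("scene","scene2"); print(proj(K,W,(.544,.0675,.056)))
cr=np.hstack([cv2.resize(im[220:360,400:500],(400,560)),cv2.resize(cv2.imread("pics/w6c.png"),(400,300)) if 0 else np.vstack([cv2.resize(cv2.imread("pics/w6c.png"),(400,300)),np.zeros((260,400,3),np.uint8)])])
cv2.imwrite("pics/cmp2.png",cr)
```

```text
[ 0.4554 -0.2912  0.3437] grasp [ 0.4584 -0.2921  0.1887]
[[ 0.0189  0.998   0.0602]
 [-0.0064  0.0603 -0.9982]
 [-0.9998  0.0185  0.0075]]
pred [308.2904 232.0571]
blob [ 290  212   40   41 1292] [309.3382 232.3274] -> [ 0.4619 -0.2847  0.048 ]
[462.2424 289.8205]
```

View pics/cmp2.png

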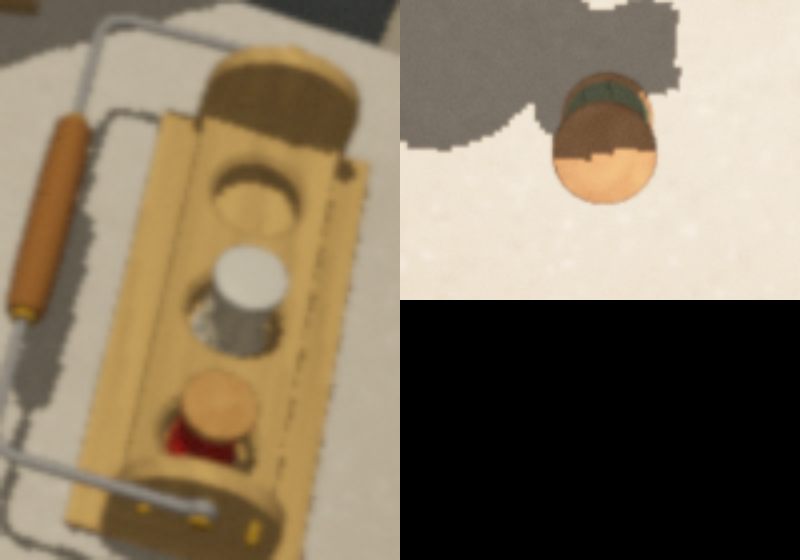

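The crop shows cream seated, with its top at scene (462.5,289.5) against (462.2,289.8) predicted. Sage's top is at wrist (309,232), giving (0.462, -0.2847).

Request:
servo_tool(motion=[[0.03,0.0015,-0.0085,0,-0.4],[0.08,0.0015,-0.0085,0,-0.4],[0.12,0.0015,-0.0085,0,-0.4],[0.147,0.0015,-0.0085,0,-0.4],[0.147,0.0015,-0.0085,0,-0.4],[0.147,0.0015,-0.0085,0,1],[0.147,0.0015,-0.0085,0,1],[0.147,0.0015,-0.0085,0,1]])

```text
clock: 12.3
tcp_pos: [0.4616, -0.2798, 0.1981]
orientation: [1.166, 1.219, -1.147]
contact_force: [0.1, 0.3, 4.3]
grip_width: 0.0283
```

Request:
servo_tool(motion=[[0,0,0,0,1],[0,0,0,0,1],[-0.04,0,0,0,1],[-0.09,0,0,0,1],[-0.14,0,0,0,1],[-0.15,0,0,0,1],[-0.15,0,0,0,1]])

```text
clock: 13.0
tcp_pos: [0.4587, -0.2794, 0.3501]
orientation: [1.168, 1.215, -1.145]
contact_force: [0.1, -0.2, 0.2]
grip_width: 0.0281
```

Run:
```python
from h import *
np.set_printoptions(precision=4,suppress=True)
o=get_obs(); M=R.from_rotvec(o["orientation"]).as_matrix(); g=o["tcp_pos"]+.155*M[:,0]
im,K,W=snap("scene","scene3") # rim of well A in scene (crop center 256,200 /4 + 400,220)
print("A",plane(K,W,(463.7,269.7),.024),"B",.0)
T=np.array([.4855,.0619,g[2]])
print(g,M); print(M.T@(T-g))
```

```text
A [0.4853 0.0617 0.024 ] B 0.0
[ 0.4628 -0.2803  0.1952] [[ 0.0265  0.9975  0.066 ]
 [-0.0062  0.0662 -0.9978]
 [-0.9996  0.0261  0.008 ]]
[-0.0015  0.0453 -0.34  ]
```

Request:
servo_tool(motion=[[0,0.006,-0.047,0,1],[0,0.012,-0.094,0,1],[0,0.018,-0.141,0,1],[0,0.024,-0.188,0,1],[0,0.03,-0.235,0,1],[0,0.036,-0.282,0,1],[0,0.041,-0.32,0,1],[0,0.044,-0.34,0,1]])

```text
clock: 13.85
tcp_pos: [0.4786, 0.0673, 0.3448]
orientation: [1.161, 1.224, -1.145]
contact_force: [0.3, -0.2, -0.3]
grip_width: 0.0281
```

Request:
servo_tool(motion=[[0,0,0,0,1],[0.04,0,0,0,1],[0.08,0,0,0,1],[0.111,0,0,0,1],[0.111,0,0,0,1],[0.111,0,0,0,1]])

```text
clock: 14.45
tcp_pos: [0.4803, 0.0654, 0.2332]
orientation: [1.16, 1.224, -1.149]
contact_force: [-0.6, 0.1, 0.4]
grip_width: 0.0283
```

Run:
```python
from h import *
np.set_printoptions(precision=4,suppress=True)
o=get_obs(); M=R.from_rotvec(o["orientation"]).as_matrix(); g=o["tcp_pos"]+.155*M[:,0]
print(o["tcp_pos"],g,M)
im,K,W=snap("wrist","w7")
cv2.imwrite("pics/w7c.png",cv2.resize(im[180:420,160:480],(640,480)))
print(proj(K,W,(.4853,.062,.024)))
```

```text
[0.4803 0.0654 0.2332] [0.4828 0.0643 0.0782] [[ 0.0164  0.9974  0.0696]
 [-0.0069  0.0697 -0.9975]
 [-0.9998  0.0159  0.008 ]]
[325.9667 280.883 ]
```

View pics/w7c.png

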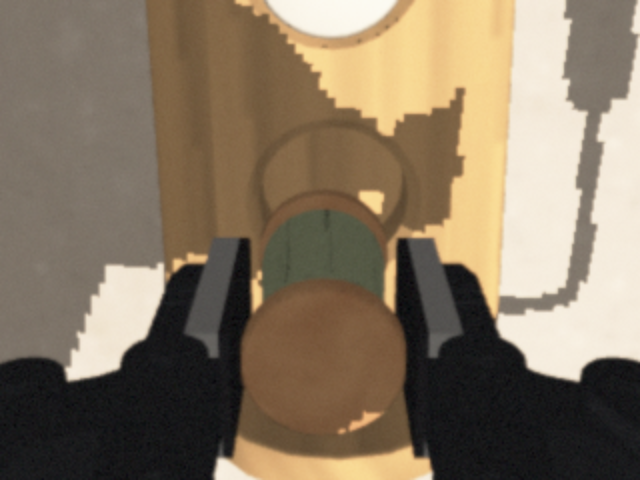

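Run:
```python
from h import *
im,K,W=load("w7"); a=plane(K,W,(326,240.5),.024); b=plane(K,W,(321.5,275),.0351)
print("well",a-[.021,0,0],"spool",b-[.0145,0,0])
```

```text
well [0.48425299 0.063443   0.024     ] spool [0.47782671 0.06472973 0.0351    ]
```

Request:
servo_tool(motion=[[0,0.0065,0.002,0,1],[0,0.0065,0.002,0,1],[0.01,0.0065,0.002,0,1],[0.02,0.0065,0.002,0,1],[0.0265,0.0065,0.002,0,1],[0.0265,0.0065,0.002,0,1],[0.0265,0.0065,0.002,0,1]])

```text
clock: 15.2
tcp_pos: [0.4878, 0.064, 0.2075]
orientation: [1.161, 1.223, -1.148]
contact_force: [-0.0, -0.2, 0.4]
grip_width: 0.0277
```

Request:
servo_tool(motion=[[0,0,0,0,-0.3],[0,0,0,0,-0.3],[0,0,0,0,-0.3],[-0.04,0,0,0,-0.3],[-0.08,0,0,0,-0.3],[-0.1,0,0.04,0,-0.3],[-0.1,0.02,0.08,0,-0.3],[-0.1,0.04,0.12,0,-0.3]])

```text
clock: 16.0
tcp_pos: [0.5348, -0.0531, 0.3105]
orientation: [1.162, 1.223, -1.144]
contact_force: [0.3, 0.5, 0.5]
grip_width: 0.0554
```

Run:
```python
from h import *
np.set_printoptions(precision=4,suppress=True)
o=get_obs(); M=R.from_rotvec(o["orientation"]).as_matrix(); print(o["tcp_pos"],M)
ims={}
for n in ["scene","side"]:
    im,K,W=snap(n,n+"4"); h=cv2.cvtColor(im,cv2.COLOR_BGR2HSV); p=proj(K,W,(.4853,.0625,.056)); x,y=np.round(p).astype(int)
    print(n,p,[proj(K,W,q) for q in [(.544,.067,.056),(.6015,.0705,.056)]]); ims[n]=im
cr=[]
im=ims["scene"]; cr.append(cv2.resize(im[220:360,380:500],(480,560))); im=ims["side"]; cr.append(cv2.resize(im[180:320,370:450],(320,560)))
cv2.imwrite("pics/cmp3.png",np.hstack(cr))
```

```text
[ 0.5348 -0.0531  0.3105] [[ 0.0206  0.9972  0.0717]
 [-0.0051  0.0718 -0.9974]
 [-0.9998  0.0202  0.0065]]
scene [468.3684 259.4968] [array([461.9288, 289.7109]), array([454.5447, 321.3763])]
side [415.2415 214.9537] [array([425.5878, 237.1372]), array([436.0477, 260.5987])]
```

Run:
```python
from h import *
np.set_printoptions(precision=4,suppress=True)
s,K1,W1=load("scene4"); d,K2,W2=load("side4")
def feat(im,p,tag):
    h=cv2.cvtColor(im,cv2.COLOR_BGR2HSV); x,y=np.round(p).astype(int)
    print(tag,"hue/sat/val along row:"); 
    for ch in (0,1,2): print("  row",h[y,x-14:x+15:2,ch],"col",h[y-14:y+15:2,x,ch])
for P in [(.4853,.0625,.056),(.6015,.0705,.056)]:
    feat(s,proj(K1,W1,P),"scene"); feat(d,proj(K2,W2,P),"side")
```

```text
scene hue/sat/val along row:
  row [18 18 18 17 16 16 16 16 16 16 16 16 17 18 18] col [19 18 18 18 16 15 16 16 16 16 16 18 37 34 36]
  row [137 140 140 146 154 154 149 148 154 153 154 158 144 139 145] col [141 148 146 145 151 153 155 148 157 161 163 122  75  78  71]
  row [104 104 102  94 101 101 103 102 101 102 101  97 101 108 107] col [ 92  93  94  93  98 102 102 102 101  98  97  92  78  72  68]
side hue/sat/val along row:
  row [17 17 17 16 15 15 15 15 15 15 15 17 16 19 18] col [17 17 17 17 17 15 15 15 15 14 18 35 35 35 35]
  row [134 133 135 133 148 143 141 142 145 143 143 135 102  58  59] col [136 133 133 135 132 144 139 142 145 147 115  71  75  77  71]
  row [120 123 115 115 110 123 123 120 120 121 114 119 118 119 122] col [111 113 115 115 110 119 123 120 121 116  93  79  82  83  68]
scene hue/sat/val along row:
  row [18 18 16 16 17 15 16 16 16 15 16 16 17 18 18] col [19 18 18 17 16 15 16 16 16 15 15 15  6  3 10]
  row [135 152 158 164 161 153 151 157 163 160 149 149 140 147 151] col [ 73 134 152 156 156 157 155 157 156 166 162 161 199 230 184]
  row [100  99  87  98 100 100 101 101 100  99 103 118 100  99  96] col [102  97  99  95 100 101 102 101 100  97 101 117  86  82 104]
side hue/sat/val along row:
  row [16 17 17 15 14 14 15 15 14 15 17 18 18 21 21] col [17 17 17 17 15 15 15 15 14 15 13  1  0 14 20]
  row [132 134 136 145 147 146 146 146 153 146 139 133 136  69  45] col [131 138 136 136 143 150 145 146 147 146 147 197 199 148 126]
  row [116 118 122 100 120 117 119 117 204 236 242 230 233 238 242] col [128 118 111 118 109 112 120 117 109 105  97 101  91 203 246]
```

The sage top disc matches the seated prediction (height 56 mm) within about 1 px in both views. Twelve pictures have been viewed, so from here I check by numbers. Next is the handle grip.

Request:
servo_tool(motion=[[0,0.006,-0.02,0,-0.3],[0,0.0127,-0.0405,0,-0.3],[0,0.0127,-0.0405,0,-0.3],[0.04,0.0127,-0.0405,0,-0.3],[0.08,0.0127,-0.0405,0,-0.3],[0.0995,0.0127,-0.0405,0,-0.3],[0.0995,0.0127,-0.0405,0,-0.3]])

```text
clock: 16.8
tcp_pos: [0.5468, -0.0182, 0.2082]
orientation: [1.163, 1.218, -1.157]
contact_force: [0.1, 0.5, 0.2]
grip_width: 0.0559
```

Run:
```python
from h import *
np.set_printoptions(precision=4,suppress=True)
o=get_obs(); M=R.from_rotvec(o["orientation"]).as_matrix(); print(o["tcp_pos"],o["tcp_pos"]+.155*M[:,0],o["contact_force"]); print(M)
im,K,W=snap("wrist","w8"); h=cv2.cvtColor(im,cv2.COLOR_BGR2HSV)
p=proj(K,W,(.5498,-.0131,.065)); q=proj(K,W,(.59,-.010,.056)); print(p,q)
m=(h[...,0]<13)&(h[...,1]>130)
for r in range(140,300,20):
    c=np.where(m[r,200:440])[0]+200; print(r,(c.min(),c.max(),len(c)) if len(c) else None, end=" ")
    if len(c): print(plane(K,W,((c.min()+c.max())/2,r),.056))
```

```text
[ 0.5468 -0.0182  0.2082] [ 0.5494 -0.0198  0.0532] [0.0973 0.5214 0.1984]
[[ 0.0166  0.998   0.0618]
 [-0.0103  0.062  -0.998 ]
 [-0.9998  0.016   0.0113]]
[301.7862 361.4798] [299.0956 232.5704]
140 None 160 None 180 None 200 None 220 (np.int64(275), np.int64(322), 24) [ 0.594  -0.0096  0.056 ]
240 (np.int64(275), np.int64(324), 38) [ 0.5876 -0.0102  0.056 ]
260 (np.int64(274), np.int64(325), 42) [ 0.5809 -0.0106  0.056 ]
280 (np.int64(275), np.int64(323), 33) [ 0.5741 -0.0107  0.056 ]
```

Request:
servo_tool(motion=[[-0.003,0,-0.0065,-0.7,-0.3],[-0.003,0,-0.0065,-0.7,-0.3],[-0.003,0,-0.0065,-0.7,1],[-0.003,0,-0.0065,-0.7,1],[-0.003,0,-0.0065,-0.7,1],[-0.003,0,-0.0065,-0.7,1],[-0.003,0,-0.0065,-0.7,1]], force=40)

```text
clock: 17.55
tcp_pos: [0.5475, -0.012, 0.2133]
orientation: [1.156, 1.22, -1.145]
contact_force: [-0.8, -1.6, 4.2]
grip_width: 0.0164
```

Run:
```python
from h import *
np.set_printoptions(precision=4,suppress=True)
o=get_obs(); M=R.from_rotvec(o["orientation"]).as_matrix(); g=o["tcp_pos"]+.155*M[:,0]; print(g,o["contact_force"]); print(M)
# arc about pivot line: pivot 80 mm toward carrier +x
ux=np.array([-.075,.9972,0]); 
for a in np.radians(np.arange(10,91,10)): print(np.degrees(a),(M.T@(ux*.08*(1-np.cos(a))+[0,0,.08*np.sin(a)])))
```

```text
[ 0.5507 -0.0136  0.0583] [-0.8443 -1.5539  4.2424]
[[ 0.0204  0.9971  0.0735]
 [-0.0102  0.0737 -0.9972]
 [-0.9997  0.0196  0.0117]]
10.0 [-0.0139  0.0003 -0.0011]
20.0 [-0.0274  0.0005 -0.0045]
29.999999999999996 [-0.0401  0.0008 -0.0103]
40.0 [-0.0516  0.001  -0.0181]
50.0 [-0.0616  0.0012 -0.0279]
59.99999999999999 [-0.0697  0.0013 -0.0392]
70.0 [-0.0758  0.0014 -0.0518]
80.0 [-0.0795  0.0015 -0.0652]
90.0 [-0.0809  0.0015 -0.0791]
```

Request:
servo_tool(motion=[[-0.007,0,-0.0003,0,1],[-0.0139,0,-0.0011,0,1],[-0.0207,0,-0.0025,0,1],[-0.0274,0.0005,-0.0045,0,1],[-0.0338,0.0007,-0.0072,0,1],[-0.0401,0.0008,-0.0103,0,1],[-0.0459,0.0009,-0.014,0,1],[-0.0516,0.001,-0.0181,0,1]])

```text
clock: 18.35
tcp_pos: [0.5459, 0.0068, 0.265]
orientation: [1.156, 1.221, -1.146]
contact_force: [-2.4, 0.0, -1.0]
grip_width: 0.0167
```

Run:
```python
from h import *
np.set_printoptions(precision=4,suppress=True)
o=get_obs(); M=R.from_rotvec(o["orientation"]).as_matrix(); g=o["tcp_pos"]+.155*M[:,0]; print(g,o["contact_force"],o["grip_width"])
ux=np.array([-.075,.9972,0]); g0=np.array([.5507,-.0136,.0583])
for a in np.radians([45,50,56,62,68,74,80,85,89]): print(np.degrees(a),(M.T@(g0+ux*.08*(1-np.cos(a))+[0,0,.08*np.sin(a)]-g)))
for n in ["scene","side"]:
    im,K,W=snap(n,n+"5"); print(n,proj(K,W,(.6015,.0705,.056)))
```

```text
[0.5489 0.0052 0.1101] [-2.4136  0.0249 -1.0497] 0.016715044233906556
45.0 [-0.0048  0.0004 -0.0045]
50.0 [-0.0096  0.0005 -0.0096]
56.0 [-0.0147  0.0006 -0.0162]
62.0 [-0.0191  0.0007 -0.0234]
68.0 [-0.0228  0.0007 -0.0309]
74.0 [-0.0256  0.0008 -0.0388]
80.0 [-0.0275  0.0008 -0.0469]
85.0 [-0.0285  0.0008 -0.0538]
89.0 [-0.0289  0.0008 -0.0594]
scene [454.5447 321.3763]
side [436.0477 260.5987]
```

Request:
servo_tool(motion=[[-0.0048,0.0004,-0.0045,0,1],[-0.0096,0.0005,-0.0096,0,1],[-0.0147,0.0006,-0.0162,0,1],[-0.0191,0.0007,-0.0234,0,1],[-0.0228,0.0007,-0.0309,0,1],[-0.0256,0.0008,-0.0388,0,1],[-0.0275,0.0008,-0.0469,0,1],[-0.0285,0.0008,-0.0538,0,1]])

```text
clock: 19.25
tcp_pos: [0.5424, 0.0624, 0.2935]
orientation: [1.156, 1.221, -1.143]
contact_force: [-2.5, 0.2, -0.5]
grip_width: 0.0167
```

Request:
servo_tool(motion=[[0,0,-0.0055,0,1],[0,0,-0.0055,0,1],[0,0,-0.0055,0,1],[0,0,-0.0055,0,1]])

```text
clock: 19.65
tcp_pos: [0.542, 0.0674, 0.2935]
orientation: [1.156, 1.221, -1.144]
contact_force: [-2.8, 0.3, 5.1]
grip_width: 0.0169
```

Run:
```python
from h import *
np.set_printoptions(precision=4,suppress=True)
o=get_obs(); M=R.from_rotvec(o["orientation"]).as_matrix(); g=o["tcp_pos"]+.155*M[:,0]; print(g,o["contact_force"],o["grip_width"]); print(M)
s,K1,W1=snap("scene","scene6"); d,K2,W2=snap("side","side6")
# grip barrel (dark orange) in both views: is it at z~.136?
for n,im,K,W in [("scene",s,K1,W1),("side",d,K2,W2)]:
    print(n,"pred grip ends",proj(K,W,g+[.046,.0035,0]),proj(K,W,g-[.046,.0035,0]))
    h=cv2.cvtColor(im,cv2.COLOR_BGR2HSV).astype(int); m=((h[...,0]>3)&(h[...,0]<14)&(h[...,1]>150)&(h[...,2]>60)).astype(np.uint8)
    n_,l,st,ce=cv2.connectedComponentsWithStats(m); p=proj(K,W,g)
    for i in range(1,n_):
        if st[i,4]>12 and np.linalg.norm(ce[i]-p)<60: print(st[i],ce[i])
    # navy spool top
    q=proj(K,W,(.62,-.330,.048)); x,y=np.round(q).astype(int); print("navy top px",h[y,x], "below",h[y+12,x+2])
```

```text
[0.5453 0.066  0.1386] [-2.7597  0.3325  5.0865] 0.016891497029777706
[[ 0.0213  0.997   0.0745]
 [-0.0095  0.0748 -0.9972]
 [-0.9997  0.0205  0.0111]]
scene pred grip ends [467.52   288.3143] [478.2142 236.7781]
[473 246   5  10  17] [474.8235 251.    ]
[467 255  14  24  77] [472.7013 264.0649]
[472 269   6   8  16] [474.625 272.125]
navy top px [ 17 150 185] below [106 170  33]
side pred grip ends [443.7434 230.2652] [424.9985 192.8339]
[422 192   4   5  14] [423.1429 193.8571]
[432 206  14  25 161] [438.0248 218.8261]
[426 264  15   9  23] [432.8261 267.4783]
navy top px [ 16 140 240] below [107 102  40]
```

The handle is upright: the barrel pixels lie along the predicted line in both views. Lifting slowly.

Request:
servo_tool(motion=[[-0.002,0,0,0,1],[-0.005,0,0,0,1],[-0.01,0,0,0,1],[-0.015,0,0,0,1],[-0.021,0,0,0,1],[-0.027,0,0,0,1],[-0.033,0,0,0,1],[-0.039,0,0,0,1]], force=60)

```text
clock: 20.55
tcp_pos: [0.5412, 0.0677, 0.3332]
orientation: [1.157, 1.22, -1.144]
contact_force: [-1.7, -0.2, -5.7]
grip_width: 0.0157
```

Request:
servo_tool(motion=[[-0.008,0,0,0,1],[-0.018,0,0,0,1],[-0.03,0,0,0,1],[-0.042,0,0,0,1],[-0.054,0,0,0,1],[-0.066,0,0,0,1],[-0.075,0,0,0,1],[-0.081,0,0,0,1]])

```text
clock: 21.35
tcp_pos: [0.5396, 0.0685, 0.4152]
orientation: [1.157, 1.22, -1.143]
contact_force: [0.3, 0.3, -6.3]
grip_width: 0.016
```

Request:
servo_tool(motion=[[-0.001,0,0,0,1],[-0.001,0,0,0,1],[-0.001,0,0,0,1],[-0.001,0,0,0,1],[-0.001,0,0,0,1],[-0.001,0,0,0,1],[-0.001,0,0,0,1],[-0.001,0,0,0,1]])

```text
clock: 22.15
tcp_pos: [0.5395, 0.0685, 0.4162]
orientation: [1.157, 1.22, -1.143]
contact_force: [-0.0, -0.3, -4.7]
grip_width: 0.0157
```

Request:
servo_tool(motion=[[0,0,0,0,1],[0,0,0,0,1],[0,0,0,0,1],[0,0,0,0,1],[0,0,0,0,1],[0,0,0,0,1],[0,0,0,0,1],[0,0,0,0,1]])

```text
clock: 22.95
tcp_pos: [0.5395, 0.0684, 0.4162]
orientation: [1.157, 1.22, -1.143]
contact_force: [-0.2, -0.7, -4.3]
grip_width: 0.0159
```

Run:
```python
from h import *
np.set_printoptions(precision=4,suppress=True)
o=get_obs(); M=R.from_rotvec(o["orientation"]).as_matrix(); g=o["tcp_pos"]+.155*M[:,0]; print(o["clock"],g,o["contact_force"],o["moment"],o["grip_width"])
s,K1,W1=snap("scene","scene7"); d,K2,W2=snap("side","side7"); s2=grab_frame("scene")[:,:,::-1]
print("diff over 0.1s", np.abs(s.astype(int)-s2).max(2).__gt__(60).sum())
dz=g[2]-.1386
# red thread & green: triangulate red-thread blob before(6)/after(7)
def blob(im,p,f):
    h=cv2.cvtColor(im,cv2.COLOR_BGR2HSV).astype(int); m=f(h).astype(np.uint8); k=np.zeros_like(m); cv2.circle(k,tuple(int(v) for v in p),22,1,-1); m&=k
    n,l,st,ce=cv2.connectedComponentsWithStats(m); i=1+np.argmax(st[1:,4]); return ce[i],st[i,4]
red=lambda h:((h[...,0]<6)|(h[...,0]>174))&(h[...,1]>180)
sage=lambda h:(h[...,0]>28)&(h[...,0]<75)&(h[...,1]>50)&(h[...,2]<120)
crm=lambda h:(h[...,1]<45)&(h[...,2]>95)
for tag,dd in [("6",0),("7",dz)]:
    a,K1,W1=load("scene"+tag); b,K2,W2=load("side"+tag)
    for n,P,f in [("red",(.605,.07,.032+dd),red),("sage",(.488,.062,.032+dd),sage)]:
        try:
            p,q=blob(a,proj(K1,W1,P),f),blob(b,proj(K2,W2,P),f); print(tag,n,p,q,tri(ray(K1,W1,p[0]),ray(K2,W2,q[0])))
        except Exception as e: print(tag,n,e)
```

```text
22.95 [0.543  0.067  0.2612] [-0.2051 -0.6917 -4.3198] [0.     0.076  0.0408] 0.015894406215503698
diff over 0.1s 0
6 red (array([447.0204, 331.102 ]), np.int32(49)) (array([431.163 , 270.7717]), np.int32(92)) (array([0.6058, 0.0657, 0.0272]), np.float64(0.00030270806320013686))
6 sage (array([460.3958, 271.7292]), np.int32(48)) (array([413.9706, 225.3529]), np.int32(68)) (array([0.504 , 0.0568, 0.0444]), np.float64(0.0017923170044726825))
7 red (array([464.78, 288.6 ]), np.int32(50)) (array([445.1121, 230.9828]), np.int32(116)) (array([0.6018, 0.0654, 0.1513]), np.float64(0.0006764002723814584))
7 sage (array([479.4615, 226.6923]), np.int32(143)) (array([425.3137, 184.2353]), np.int32(102)) (array([0.4985, 0.0587, 0.1615]), np.float64(0.0005561668628751811))
```

Run:
```python
from h import *
np.set_printoptions(precision=4,suppress=True)
def disc(im,p):
    h=cv2.cvtColor(cv2.GaussianBlur(cv2.resize(im,None,fx=3,fy=3,interpolation=2),(5,5),0),cv2.COLOR_BGR2HSV).astype(int)
    m=((h[...,0]>=12)&(h[...,0]<=16)&(h[...,1]>125)).astype(np.uint8); k=np.zeros_like(m); cv2.circle(k,tuple(int(3*v) for v in p),30,1,-1); m&=k
    m=cv2.morphologyEx(m,cv2.MORPH_OPEN,np.ones((7,7)))
    n,l,st,ce=cv2.connectedComponentsWithStats(m); i=1+np.argmax(st[1:,4]); return ce[i]/3,st[i,2:]/[3,3,9]
for tag,dz in [("4",0),("7",.1226)]:
    a,K1,W1=load("scene"+tag); b,K2,W2=load("side"+tag)
    for n,P in [("red",(.6015-.02*dz,.0705,.056+dz)),("sage",(.4853-.02*dz,.0625,.056+dz))]:
        u,v=proj(K1,W1,P),proj(K2,W2,P)
        try: p,q=disc(a,u),disc(b,v); print(tag,n,"pred",u,v,"got",p,q,tri(ray(K1,W1,p[0]),ray(K2,W2,q[0])))
        except Exception as e: print(tag,n,u,v,e)
```

```text
4 red pred [454.5447 321.3763] [436.0477 260.5987] got (array([454.459 , 321.6169]), array([ 18.3333,  16.6667, 200.3333])) (array([435.3917, 261.0881]), array([ 15.3333,  13.3333, 154.2222])) (array([0.5996, 0.0707, 0.0516]), np.float64(0.0002067884242280155))
4 sage pred [468.3684 259.4968] [415.2415 214.9537] got (array([469.039, 259.832]), array([ 16.6667,  12.6667, 112.8889])) (array([415.3726, 215.3824]), array([ 14.    ,  11.3333, 128.2222])) (array([0.4835, 0.0638, 0.0526]), np.float64(0.0006039375039507975))
7 red [473.4341 278.2527] [451.1741 219.3806] attempt to get argmax of an empty sequence
7 sage pred [487.4383 212.2446] [426.6787 171.5982] got (array([492.1884, 214.2553]), array([ 11.3333,  16.6667, 115.7778])) (array([430.4444, 175.7623]), array([ 9.    ,  6.    , 38.3333])) (array([0.4829, 0.0704, 0.1718]), np.float64(0.0075292339291670235))
```

Run:
```python
from h import *
np.set_printoptions(precision=4,suppress=True)
L={t:[load("scene"+t),load("side"+t)] for t in "67"}
L["8"]=[snap("scene","scene8"),snap("side","side8")]; print(get_obs()["contact_force"])
c=np.array([.5435,.0668,0]); uy=np.array([.9969,.0785,0]); ux=np.array([-.0785,.9969,0])
for n,l,w,z in [("board near cam",.1005,0,.056),("near +x",.1005,.025,.04),("near -x",.1005,-.025,.04),("base near -x",.10,-.04,.006),("far base -x",-.09,-.045,.008),("base mid -x",-.03,-.045,.008),("base mid2 -x",.04,-.045,.008)]:
    P=c+uy*l+ux*w+[0,0,z]; Q=P+[-.0023,.001,.1226]
    pts=[];sc=[]
    for i in (0,1):
        im,K,W=L["6"][i]; im7,_,_=L["8"][i]
        u,v=np.round(proj(K,W,P)).astype(int),np.round(proj(K,W,Q)).astype(int)
        t=im[v*0+0:0] if 0 else im[u[1]-8:u[1]+9,u[0]-8:u[0]+9]; S=im7[v[1]-22:v[1]+23,v[0]-22:v[0]+23]
        t=cv2.resize(t,None,fx=1.15,fy=1.15)
        r=cv2.matchTemplate(S,t,cv2.TM_CCOEFF_NORMED); _,mx,_,loc=cv2.minMaxLoc(r)
        h=(t.shape[0]-1)/2; g=np.array(loc)+h-22+v+(proj(K,W,P)-u); pts.append(ray(K,W,g)); sc.append(mx)
    X,e=tri(*pts); print(n,"moved",X-P,"gap",round(e,4),np.round(sc,2))
```

```text
[ 0.0187  0.5984 -4.8149]
board near cam moved [-0.0019  0.0008  0.1235] gap 0.0009 [0.97 0.95]
near +x moved [-0.0002 -0.0003  0.1258] gap 0.0016 [0.96 0.66]
near -x moved [-0.0043  0.0007  0.1201] gap 0.0008 [0.98 0.9 ]
base near -x moved [ 0.028  -0.0008  0.1781] gap 0.0007 [0.89 0.48]
far base -x moved [-0.0377  0.019   0.0724] gap 0.0178 [0.36 0.79]
base mid -x moved [0.0019 0.0011 0.1235] gap 0.0051 [0.99 0.97]
base mid2 -x moved [-0.0307  0.0013  0.0567] gap 0.0052 [0.99 0.65]
```

```bash
python3 -c "
from h import *
o=get_obs(); print(o['clock'],o['grip_width'],o['contact_force']); print(hand_in())"
```

```text
23.2 0.01623312230450499 [ 0.01865863  0.59837508 -4.81488192]
the job is handed in; nothing more can be done
None
```

I stood the red, cream and sage spools in the three wells and left the navy one standing. I then swung the handle up, lifted the carrier about 12 cm by its grip, and handed the job in at 23.2 s while still holding it. No verdict came back.

**Checks that passed:**
- **Spools seated:** before the handle was swung up, the top discs of all three spools matched their seated positions to within about 1 px. Red and cream were checked in the scene view, sage in both fixed views.
- **Load:** the wrist force was about 4.3–4.8 N, which fits the 0.43 kg loaded carrier. The grip opening held steady at 16 mm.
- **Steadiness:** no scene pixel changed noticeably over 0.1 s.
- **Level:** the clearest image patch, on the end board nearest the camera, rose 123.5 mm against 122.6 mm for the grip. The carrier therefore looks level to a few hundredths of a radian along its length.
- **Navy spool:** its colours were where they should be just before the lift. I did not look at it again after that.

**Checks that failed or disagreed:**
- Several other patch matches gave inconsistent rises (57–178 mm, with poor match scores or rays that did not meet), so I ignored them.
- Two patches on the same end board with usable scores differed by 6 mm across its width, one of them only a fair match. I put that down to matching noise.
- After the lift the red disc was not found, and the sage disc match was poor with the gripper above it. Following the coloured thread instead, red rose 124 mm and sage 117 mm. The visible sage area had changed, so that figure is less reliable.
- The 12-picture limit was used up before the handle was swung, so everything after that was checked by numbers only.

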